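# Flick the screw carousel and brake it on the pick pointer

## Task

Bring the orange compartment of the screw carousel to the white pick arrow: with a fingertip on its grey lobed hand rim, flick it so that it spins on by itself for at least a second, then brake it with a fingertip on the rim so that it stops with the orange mark at the arrow, and take the hand away. Catch it there as it comes round; do not stop it elsewhere and push it round to the arrow. Grip nothing, keep out of the screw compartments and off the thumb nut in the middle, and leave the fan, flux tin and screwdriver where they are.

Things in the scene. Friction and masses are not known exactly. Their poses are not given: they have to be found in the camera images.
- base: Fixed blue base of the carousel, a disc 200 mm across and 10 mm high, screwed to the bench. Origin: on the bench on the wheel's vertical axis. Its own -x axis points along the 34 mm wide, 10 mm high pointer tongue, which reaches 177 mm from the axis. Position and yaw differ each time.
- pointer (a point): Tip of the white arrow painted on the tongue, 139 mm from the axis and 11 mm above the bench; the arrow points at the axis, and so shows where the orange mark has to stop.
- wheel (a joint): Angle of the carousel, rad, counter-clockwise from above, no stops (counts on past full turns). At 0 and every whole turn the orange mark is at the arrow; at the start it is at least 100 degrees away. Ball bearing: left alone at 2 rad/s it loses roughly 0.2 rad/s each second, a little less as it slows, so a touch leaves it creeping for a moment. Inertia about 0.005 kg m2; both differ somewhat.
- rim: Grey hand rim, turns with the carousel: ring of radius 88 to 113 mm, flat top 58 mm, underside 30 mm above the bench. Eight round lobes like a star knob's: upright cylinders, radius 14 mm, as high as the ring, axes 116 mm from the wheel's axis, 45 degrees apart, the first 22.5 degrees either side of the orange mark; about 63 mm free between them. Origin: on the bench on the axis; its -x points to the mark.
- mark (a point): Centre of the orange mark painted on the flat top of the rim in the middle of the orange compartment: 24 mm by 32 mm, 100 mm from the axis, 58 mm above the bench.
- insert: White inside of the carousel, turns with it, not to be touched: floor 35 mm and dividers 49 mm above the bench (9 mm below the rim's top), eight compartments with screws, one lined orange, all within 88 mm of the axis; in the middle a steel thumb nut, radius 13 mm, top 65 mm above the bench. Origin: on the bench on the axis.
- fan: Loose blower fan, 96 mm square, 24 mm high, lying beside the carousel; not to be moved. Origin: centre of its underside.
- flux_tin: Loose round white flux tin, 62 mm across, 25 mm high, beside the carousel; not to be moved. Origin: centre of its underside.
- driver: Loose screwdriver with a blue handle, 170 mm long, lying on the bench along its own x, behind the carousel; not to be moved. Origin: middle of its underside.

How it is judged:
By the outcome, as a careful person would: the job done as asked, in the order asked, and still so for the second after the job is handed in, with the robot touching nothing.
It also fails if it takes over 35 s, if anything falls off the work surface, if the arm or the gripper's body presses on something with over 40 N, if the wrist force passes 120 N, or if a joint passes its speed limit or range.

## Robot

A 6-joint arm with a two-finger parallel gripper is mounted at the origin on the work surface. World frame = base frame: x ahead of the robot, y to its left, z up, the work surface at z = 0. Lengths are in m, angles in rad, forces in N, time in s.
With the tool pointing down it reaches from about 0.35 to 0.775 m from the base axis. Payload 5.5 kg.
Tool frame: the origin (TCP) lies at the very end of the fingers, on their centre line; the grasp point (between the pads) lies env.hold_point_z behind it (env.hold_point_z is the distance from the TCP to the grasp point, in m); z points along the fingers, y is the line along which they close (so a half turn about z gives the same grasp; the last joint's range is limited). The gripper opens to 85 mm and grips with 20 to 120 N. Pads are 22 mm wide; open, the fingers measure 114 mm over their backs; the gripper's body (76 mm by 85 mm) begins 54 mm behind the grasp point. The pads swing forward as they close: fully open they stand 13 mm farther back than shut.
Start: joints at [-1.47, 0.313, 0.046, 1.304, 0, 1.431], TCP at [0.137, -0.558, 0.231] pointing down, gripper open.
Joint ranges: [-2.76, 2.76], [-0.86, 1.69], [-1.03, 1.26], [-2.2, 2.34], [-1.47, 1.5], [-3.14, 3.14]. Speed limits (rad/s): [2.57, 2.57, 3.14, 3.14, 3.14, 3.14].

## Interface

Orientations are given as a unit quaternion [w, x, y, z].
In Python, from workcell import env gives the robot as it stands.
- The arm moves only by the tool carry_out, never from a script. Its argument "steps" is a list of rows, each a list of 3 entries, a list of its own where there are three numbers: the turn, a rotation vector about the tool's x, y, z in degrees, then the shift along the tool's x, y, z in cm, then the closure in counts, from 0 (fully open) to 255 (shut). A call has exactly 8 rows; each row is the pose to reach, as a shift and turn from the pose commanded when the call began, along the tool's axes at that moment; what a row does not reach only later rows make up. A row lasts 1/8 s, in which the tool goes at most 62.5 mm and 10.7 degrees, less where a joint would pass 70% of its speed; a pose out of reach is approached as far as the arm can. A call with a gripper value outside its range is refused whole. The fingers move at their own pace and stop on an object; "force" is the grip in N (left out, the last holds). Time passes only in rows, so rows that repeat a pose let the fingers close, or fill a call up. It gives the time, the measured TCP pose, the force, the opening and the grip force at its end, in the units of the state.
- env.get_state(): the state, without advancing time (a new reading comes with each control period).
- env.read_camera(name): name is "side" or "top" or "wrist"; returns (picture, depth): 420x560x3 uint8, red, green, blue; 420x560 float32, m along the optical axis (not along the pixel's ray), 0 where there is no reading.
- env.get_calibration(name): a dict with "fx", "fy", "cx", "cy" (pixels), "origin" and "orientation" of the camera in the world. Camera axes: x right, y up, looking along -z (the intrinsics and any distortion apply to the point x, -y, -z); pixel columns grow to the right and rows downward; lengths in m; the calibration is good to about 2 mm. A picture is of the moment at which its call begins: read the wrist's pose just before it. get_calibration takes no time and is no camera call; for the wrist camera it gives the pose at the moment of the call.
- env.hand_in(): hands the job in; it is judged then, once.
The state is a dict: "clock": time; "joint_pos": joint angles; "qvel": joint speeds; "tau": joint torques, N m; "tcp_pos": TCP position; "orientation": TCP orientation; "wrist_force": force on the tool from outside, world axes, zero at the start; "ft_torque": the same for the moment, N m; "finger_gap": finger opening in m; "grip_force": force on a finger pad.
Only numpy, scipy, OpenCV 4.12 (cv2) and the standard library are available. Lean on these libraries where they do the work, as an engineer would, in place of code of your own. Each camera call takes 0.05 s, during which the arm holds its last target. There are 200 camera calls.

## Working session

There is one attempt and no reset: what is moved stays moved. The work goes in short steps, Python scripts to look and compute and a tool call to move; the robot and the scene stay as the last step left them, time stands still between calls to the robot, and variables do not carry over. Pictures are saved under pics/ and viewed, at most 10 in all, crops included, and the job is handed in when it is done.

Besides the shell and the picture viewer there is one more tool, called after "Request:" by a JSON object that holds its "fn" and its "kwargs", one argument or row to a line. carry_out: Moves the arm, as the interface text tells. Its arguments: {"type":"object","properties":{"steps":{"type":"array","items":{"type":"array"}},"force":{"type":"number"}},"required":["steps"]}

```bash
mkdir -p pics; ls; python3 - <<'E'
from workcell import env
import cv2,numpy as np
s=env.get_state();print(s['clock'],s['tcp_pos'],s['orientation'],s['finger_gap'],env.hold_point_z)
a=[]
for n in ['top','side']:
    p,d=env.read_camera(n);np.savez(f'pics/{n}0.npz',p=p,d=d);cv2.imwrite(f'pics/{n}0.png',p[:,:,::-1]);print(n,env.get_calibration(n))
    a.append(p)
E
```

```text
pics
0.0 [ 0.1370619  -0.55788923  0.23040517] [-9.25300216e-04  9.92760738e-01  1.20105210e-01  8.60062947e-06] 0.0854733157448791 0.0187
top {'fx': 412.1787029280373, 'fy': 412.1787029280373, 'cx': 275.89327631580625, 'cy': 215.44675010136203, 'origin': array([0.45896325, 0.04460465, 0.93798809]), 'orientation': array([-0.695515  , -0.06420122,  0.05229264,  0.71372443])}
side {'fx': 450.3026927269042, 'fy': 450.3026927269042, 'cx': 271.9273478067213, 'cy': 206.07878186760135, 'origin': array([0.28937358, 0.50336513, 0.70945445]), 'orientation': array([-0.28134481, -0.09533599,  0.33263882,  0.89504612])}
```

View pics/top0.png

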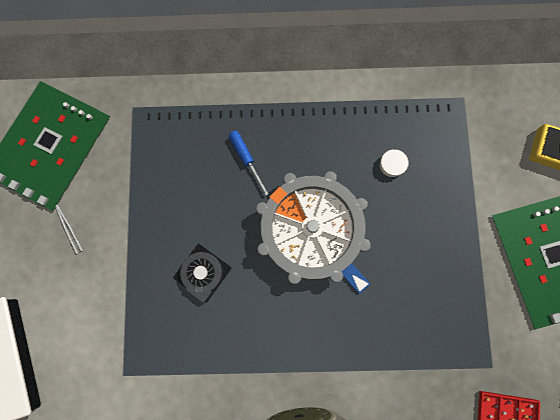

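View pics/side0.png

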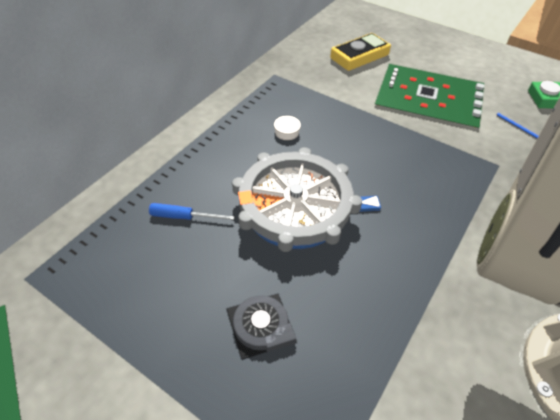

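The top view shows the wheel centre near (313,227), the mark at (278,195) and the arrow at (358,283). The fan is at (202,272), the tin at (394,163) and the driver at upper left. The side view agrees.

```bash
cat > h.py <<'E'
import numpy as np,cv2
from scipy.spatial.transform import Rotation as R
from workcell import env
def rays(cal,uv):
    uv=np.atleast_2d(uv).astype(float)
    q=np.array(cal['orientation']);M=R.from_quat(q[[1,2,3,0]]).as_matrix()
    c=np.c_[(uv[:,0]-cal['cx'])/cal['fx'],-(uv[:,1]-cal['cy'])/cal['fy'],-np.ones(len(uv))]
    return c@M.T,np.array(cal['origin'])
def onplane(cal,uv,z):
    r,o=rays(cal,uv);return o+r*((z-o[2])/r[:,2])[:,None]
def cloud(cal,d):
    v,u=np.mgrid[:d.shape[0],:d.shape[1]]
    r,o=rays(cal,np.c_[u.ravel(),v.ravel()]);return (o+r*d.reshape(-1,1)).reshape(*d.shape,3)
def orange(p):
    h=cv2.cvtColor(p,cv2.COLOR_RGB2HSV);return (h[...,0]>5)&(h[...,0]<20)&(h[...,1]>170)&(h[...,2]>100)
E
python3 - <<'E'
from h import *
for n in ['top','side']:
    f=np.load(f'pics/{n}0.npz');p,d=f['p'],f['d'];cal=env.get_calibration(n)
    P=cloud(cal,d);h=cv2.cvtColor(p,cv2.COLOR_RGB2HSV)
    reg=(np.hypot(P[...,0]-.44,P[...,1]+.04)<.2)
    m=reg&(P[...,2]>.053)&(P[...,2]<.063)
    c,rad=cv2.minEnclosingCircle(P[m][:,:2].astype(np.float32));print(n,'centre',c,rad,np.median(P[m][:,2]))
    o=orange(p)&reg&m; 
    rr=np.hypot(P[...,0]-c[0],P[...,1]-c[1]);o&=(rr>.084)&(rr<.118)
    v,u=np.nonzero(o);mk=onplane(cal,np.c_[u,v],.058).mean(0);print('mark',mk,o.sum(),np.degrees(np.arctan2(mk[1]-c[1],mk[0]-c[0])),np.hypot(mk[0]-c[0],mk[1]-c[1]))
    q=onplane(cal,np.c_[np.meshgrid(np.arange(560),np.arange(420))[0].ravel(),np.meshgrid(np.arange(560),np.arange(420))[1].ravel()],.010).reshape(420,560,3)
    r2=np.hypot(q[...,0]-c[0],q[...,1]-c[1])
    b=(h[...,0]>100)&(h[...,0]<125)&(h[...,1]>150)&(h[...,2]>90)&(r2>.13)&(r2<.19)&(q[...,0]<c[0])
    w=(h[...,1]<40)&(h[...,2]>180)&(r2>.135)&(r2<.18)&(q[...,0]<c[0])
    for k,mm in (('tongue',b|w),('arrow',w)):
        if mm.sum(): t=q[mm].mean(0);print(k,mm.sum(),t,np.degrees(np.arctan2(t[1]-c[1],t[0]-c[0])))
    for k,mm in (('low',(P[...,2]>.015)&(P[...,2]<.04)&(np.hypot(P[...,0]-c[0],P[...,1]-c[1])<.4)&(np.hypot(P[...,0]-c[0],P[...,1]-c[1])>.14)),):
        nl,L,st,ce=cv2.connectedComponentsWithStats(mm.astype(np.uint8))
        for i in range(1,nl):
            if st[i,4]>40:
                X=P[L==i];print(k,st[i],X.min(0),X.max(0))
E
```

```text
top centre (0.5634860992431641, -0.01936865970492363) 0.123321533203125 0.059049016688847655
mark [nan nan nan] 0 nan nan
tongue 200 [ 0.45823752 -0.12260051  0.01      ] -135.55423034417362
arrow 99 [ 0.45610644 -0.12455883  0.01      ] -135.59013163601134
low [228 131  39  64 444] [0.66275887 0.07967751 0.01504666] [0.81364933 0.16611541 0.0309256 ]
low [380 150  28  27 585] [ 0.69645495 -0.24415715  0.01521695] [ 0.75658949 -0.18270281  0.0304195 ]
low [ 180  252   42   51 1492] [0.42439359 0.1832781  0.0151207 ] [0.53408818 0.27358923 0.03000123]
side centre (0.5640867948532104, -0.02040039747953415) 0.12464728951454163 0.05732906651760633
mark [nan nan nan] 0 nan nan
tongue 239 [ 0.49725218 -0.14177547  0.01      ] -118.83917300860152
arrow 206 [ 0.50421562 -0.14722467  0.01      ] -115.27104927835401
low [274 117  26  19 406] [ 0.69669718 -0.24308994  0.01532095] [ 0.75815805 -0.1815695   0.02823752]
low [148 204  44  15 427] [0.7321687  0.11176442 0.01501726] [0.81654817 0.16547306 0.02737051]
low [ 233  296   63   54 2501] [0.42350105 0.18251636 0.01525939] [0.53453273 0.27423764 0.02729885]<stdin>:10: RuntimeWarning: Mean of empty slice.
  ret = um.true_divide(
```

```bash
python3 - <<'E'
from h import *
for n in ['top','side']:
    f=np.load(f'pics/{n}0.npz');p,d=f['p'],f['d'];cal=env.get_calibration(n)
    P=cloud(cal,d);h=cv2.cvtColor(p,cv2.COLOR_RGB2HSV)
    reg=(np.hypot(P[...,0]-.567,P[...,1]+.024)<.17)
    m=reg&(P[...,2]>.053)&(P[...,2]<.063)
    c,rad=cv2.minEnclosingCircle(P[m][:,:2].astype(np.float32));print(n,'centre',c,rad,np.median(P[m][:,2]),P[m].mean(0))
    v,u=np.mgrid[:420,:560];px=np.c_[u.ravel(),v.ravel()]
    q5=onplane(cal,px,.058).reshape(420,560,3)
    rr=np.hypot(q5[...,0]-c[0],q5[...,1]-c[1]);o=orange(p)&(rr>.092)&(rr<.118)
    mk=q5[o].mean(0);print('mark',mk,o.sum(),np.degrees(np.arctan2(mk[1]-c[1],mk[0]-c[0])),np.hypot(mk[0]-c[0],mk[1]-c[1]))
    q=onplane(cal,px,.010).reshape(420,560,3)
    r2=np.hypot(q[...,0]-c[0],q[...,1]-c[1])
    w=(h[...,1]<60)&(h[...,2]>170)&(r2>.135)&(r2<.18)&(q[...,0]<c[0]-.06)&(P[...,2]<.02)
    t=q[w].mean(0);print('arrow',w.sum(),t,np.degrees(np.arctan2(t[1]-c[1],t[0]-c[0])),np.hypot(t[0]-c[0],t[1]-c[1]))
    print('hsv', np.median(h[o],axis=0) if o.sum() else '')
E
```

```text
top centre (0.5807027220726013, -0.019983600825071335) 0.12935711443424225 0.05908860015578954 [ 0.57758915 -0.01999071  0.05903557]
mark [0.65221475 0.05277713 0.058     ] 132 45.495888384426436 0.10202006774538086
arrow 111 [ 0.45775237 -0.12317981  0.01      ] -139.99217611507456 0.16051867352737512
hsv [ 12. 191. 236.]
side centre (0.5817309617996216, -0.020249206572771072) 0.13027195632457733 0.057342807683427977 [ 0.5741281  -0.00961529  0.0573097 ]
mark [nan nan nan] 0 nan nan
arrow 132 [ 0.45947732 -0.12641039  0.01      ] -139.02998795577884 0.1619140232054262
hsv <stdin>:11: RuntimeWarning: Mean of empty slice.
  ret = um.true_divide(
```

```bash
cat >> h.py <<'E'
C=np.array([.581,-.020]);ARROW=-139.6
def pol(r,a,z): return np.r_[C+r*np.array([np.cos(np.radians(a)),np.sin(np.radians(a))]),z]
def rows(start,pts):
    q=np.array(env.get_state()['orientation']);M=R.from_quat(q[[1,2,3,0]]).as_matrix()
    return np.round((np.array(pts)-start)@M*100,2)
E
python3 - <<'E'
from h import *
s=np.array(env.get_state()['tcp_pos']);A=pol(.135,180,.12);print(A)
print(rows(s,[s+(A-s)*k for k in (.08,.17,.26,.35,.44,.53,.62,.71)]));print(rows(s,[A,pol(.131,180,.042)]))
B=pol(.131,180,.042)
print(rows(B,[pol(*t,.042) for t in ((.131,185),(.131,192),(.131,200),(.131,208),(.132,216),(.19,221))]+[pol(.19,221,.1),pol(.19,221,.1)]))
E
```

```text
[ 0.446 -0.02   0.12 ]
[[  3.43  -3.59   0.89]
 [  7.28  -7.63   1.89]
 [ 11.14 -11.66   2.89]
 [ 14.99 -15.7    3.9 ]
 [ 18.84 -19.74   4.9 ]
 [ 22.7  -23.77   5.9 ]
 [ 26.55 -27.81   6.9 ]
 [ 30.41 -31.85   7.9 ]]
[[ 42.83 -44.86  11.13]
 [ 43.22 -44.75  18.93]]
[[-2.200e-01  1.120e+00 -0.000e+00]
 [-3.700e-01  2.710e+00 -0.000e+00]
 [-3.000e-01  4.540e+00 -1.000e-02]
 [ 2.000e-02  6.340e+00 -1.000e-02]
 [ 5.000e-01  8.110e+00 -1.000e-02]
 [-4.180e+00  1.181e+01 -2.000e-02]
 [-4.180e+00  1.180e+01 -5.820e+00]
 [-4.180e+00  1.180e+01 -5.820e+00]]
```

Request:
{"fn": "carry_out", "kwargs": {
  "steps": [
    [[0,0,0],[3.4,-3.6,0.9],255],
    [[0,0,0],[7.3,-7.6,1.9],255],
    [[0,0,0],[11.1,-11.7,2.9],255],
    [[0,0,0],[15,-15.7,3.9],255],
    [[0,0,0],[18.8,-19.7,4.9],255],
    [[0,0,0],[22.7,-23.8,5.9],255],
    [[0,0,0],[26.5,-27.8,6.9],255],
    [[0,0,0],[30.5,-32,8],255]
  ],
  "force": 40
}}

```text
clock: 1.1
tcp_pos: [0.3576, -0.1734, 0.151]
orientation: [0.0, 0.993, 0.12, 0.0]
wrist_force: [1.4, -1.2, -0.3]
finger_gap: -0.0001
grip_force: 0.0
```

Request:
{"fn": "carry_out", "kwargs": {
  "steps": [
    [[0,0,0],[4,-4,1],255],
    [[0,0,0],[8,-8.3,2],255],
    [[0,0,0],[12.3,-12.9,3.1],255],
    [[0,0,0],[12.3,-12.9,5],255],
    [[0,0,0],[12.5,-12.9,7],255],
    [[0,0,0],[12.7,-12.8,9],255],
    [[0,0,0],[12.7,-12.8,10.9],255],
    [[0,0,0],[12.7,-12.8,10.9],255]
  ]
}}

```text
clock: 2.1
tcp_pos: [0.4481, -0.0199, 0.0409]
orientation: [-0.001, 0.993, 0.12, -0.002]
wrist_force: [-0.6, 0.4, 0.4]
finger_gap: 0.0002
grip_force: 0.0
```

```bash
python3 - <<'E'
from h import *
s=env.get_state();print(s['clock'],s['tcp_pos'],s['orientation'],s['joint_pos'],s['wrist_force'])
p,d=env.read_camera('wrist');p2,d2=env.read_camera('top')
cv2.imwrite('pics/b.png',cv2.resize(np.hstack([p,p2])[:,:,::-1],(800,300)))
E
```

```text
2.1 [ 0.44810474 -0.01992993  0.04087989] [-6.18085336e-04  9.92753246e-01  1.20155020e-01 -1.83877190e-03] [-2.23707038e-01  2.31366741e-01 -5.72597147e-01  7.70711422e-01
 -7.71187579e-05  2.67699325e+00] [-0.58389347  0.42031423  0.42570822]
```

View pics/b.png

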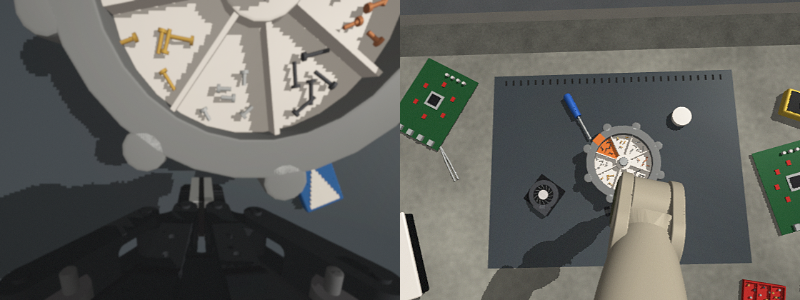

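The wrist view shows the fingertip in the gap between the lobes at (145,150) and (287,180), with the arrow to the right at (320,188). The next call pushes counter-clockwise and swings out.

Request:
{"fn": "carry_out", "kwargs": {
  "steps": [
    [[0,0,0],[-0.2,1.1,0],255],
    [[0,0,0],[-0.4,2.7,0],255],
    [[0,0,0],[-0.3,4.5,0],255],
    [[0,0,0],[0,6.3,0],255],
    [[0,0,0],[0.5,8.1,0],255],
    [[0,0,0],[-4.2,11.8,0],255],
    [[0,0,0],[-4.2,11.8,-5],255],
    [[0,0,0],[-4.2,11.8,-5.8],255]
  ]
}}

```text
clock: 3.2
tcp_pos: [0.4392, -0.1476, 0.103]
orientation: [0.002, 0.993, 0.119, 0.002]
wrist_force: [0.1, -0.6, -0.0]
finger_gap: -0.0001
grip_force: 0.0
```

```bash
cat >> h.py <<'E'
def ang(n,save=None):
    t=env.get_state()['clock'];p,d=env.read_camera(n);cal=env.get_calibration(n)
    if save: cv2.imwrite(save,p[:,:,::-1])
    P=cloud(cal,d);o=orange(p)&(d>0)
    rr=np.hypot(P[...,0]-C[0],P[...,1]-C[1])
    def A(X):
        a=np.arctan2(X[:,1]-C[1],X[:,0]-C[0]);return np.degrees(np.angle(np.exp(1j*(a)).mean()))
    out=[]
    for m in (o&(rr>.09)&(rr<.118)&(abs(P[...,2]-.058)<.006),o&(rr>.03)&(rr<.085)&(P[...,2]<.055)):
        out+= [round((A(P[m])-ARROW)%360,1) if m.sum()>5 else None,int(m.sum())]
    print(n,round(t,3),'wheel deg (rim,n,insert,n)',out);return t,out
E
python3 - <<'E'
from h import *
s=env.get_state();print(s['tcp_pos'])
ang('top');ang('side')
ang('top','pics/t1.png');ang('side','pics/s1.png')
a=np.array(s['tcp_pos']);H=pol(.102,194,.075)
print(rows(a,[pol(.19,221,.1),H]),H)
E
```

```text
[ 0.43915368 -0.14755353  0.10300157]
top 3.2 wheel deg (rim,n,insert,n) [np.float64(238.2), 153, np.float64(238.8), 393]
side 3.25 wheel deg (rim,n,insert,n) [None, 0, None, 3]
top 3.3 wheel deg (rim,n,insert,n) [np.float64(244.9), 151, np.float64(245.4), 387]
side 3.35 wheel deg (rim,n,insert,n) [None, 0, None, 3]
[[-0.08 -0.32  0.3 ]
 [ 6.62 -8.97  2.8 ]] [ 0.48202984 -0.04467603  0.075     ]
```

Request:
{"fn": "carry_out", "kwargs": {
  "steps": [
    [[0,0,0],[2.2,-2.9,0],255],
    [[0,0,0],[4.4,-5.8,0],255],
    [[0,0,0],[6.7,-8.6,0.5],255],
    [[0,0,0],[6.7,-8.6,2],255],
    [[0,0,0],[6.7,-8.6,3],255],
    [[0,0,0],[6.7,-8.6,3.5],255],
    [[0,0,0],[6.7,-8.6,3.5],255],
    [[0,0,0],[6.7,-8.6,3.5],255]
  ]
}}

```text
clock: 4.4
tcp_pos: [0.4819, -0.0461, 0.0656]
orientation: [0.0, 0.993, 0.12, 0.0]
wrist_force: [0.6, -0.7, 0.1]
finger_gap: -0.0001
grip_force: 0.0
```

```bash
python3 - <<'E'
from h import *
s=env.get_state();print(s['clock'],s['tcp_pos'],s['qvel'].round(3),s['wrist_force'])
ang('top','pics/t2.png')
E
```

```text
4.4 [ 0.48185927 -0.04609027  0.06557058] [ 0.003 -0.005  0.003 -0.001 -0.001  0.001] [ 0.58640824 -0.74746132  0.14519817]
top 4.4 wheel deg (rim,n,insert,n) [np.float64(306.8), 42, np.float64(307.2), 341]
```

```bash
python3 - <<'E'
from h import *
ang('top');ang('top')
s=env.get_state();print(s['clock'],s['tcp_pos'])
E
```

```text
top 4.45 wheel deg (rim,n,insert,n) [np.float64(308.7), 29, np.float64(309.7), 327]
top 4.5 wheel deg (rim,n,insert,n) [np.float64(310.5), 20, np.float64(312.1), 310]
4.55 [ 0.48206215 -0.04585171  0.06576048]
```

```bash
python3 - <<'E'
from h import *
def an(p,cal,z,r0,r1,lab):
    v,u=np.mgrid[:420,:560];q=onplane(cal,np.c_[u.ravel(),v.ravel()],z).reshape(420,560,3)
    h=cv2.cvtColor(p,cv2.COLOR_RGB2HSV)
    rr=np.hypot(q[...,0]-C[0],q[...,1]-C[1]);m=(h[...,0]<22)&(h[...,1]>140)&(h[...,2]>90)&(rr>r0)&(rr<r1)
    a=np.degrees(np.arctan2(q[...,1]-C[1],q[...,0]-C[0]))-ARROW
    a=np.sort(a[m]%360);print(lab,z,len(a),np.percentile(a,[1,3,10,50,90,99]).round(1) if len(a)>9 else a, (a[[3,6,12,20]]).round(1) if len(a)>20 else '')
ct=env.get_calibration('top');cs=env.get_calibration('side')
p,d=env.read_camera('side');cv2.imwrite('pics/s3.png',p[:,:,::-1]);cv2.imwrite('pics/s3c.png',cv2.resize(p[120:270,190:410],(800,545))[:,:,::-1])
for f,c in (('t1',ct),('t2',ct),('s1',cs),('s3',cs)):
    im=cv2.imread(f'pics/{f}.png')[:,:,::-1].copy()
    an(im,c,.058,.094,.108,f+' rim');an(im,c,.037,.05,.08,f+' ins')
print(env.get_state()['clock'])
E
```

```text
t1 rim 0.058 98 [236.  236.3 237.6 244.7 252.1 253.8] [236.3 236.9 237.8 239.2]
t1 ins 0.037 282 [100.  191.8 227.9 245.6 263.  345.7] [100.1 117.5 208.5 225.9]
t2 rim 0.058 24 [300.3 300.5 301.  304.4 309.1 311.7] [301.3 301.8 304.5 308.2]
t2 ins 0.037 251 [171.6 219.2 291.  307.3 323.1 328.2] [176.5 181.8 257.6 290. ]
s1 rim 0.058 0 [] 
s1 ins 0.037 76 [230.7 231.1 232.3 247.7 257.2 259.1] [231.3 232.2 233.5 235.8]
s3 rim 0.058 48 [315.4 316.3 317.7 322.6 326.2 327.1] [317.1 318.3 320.1 321.9]
s3 ins 0.037 94 [310.7 311.4 314.5 327.4 334.  335.4] [311.5 313.1 315.8 319.1]
4.6
```

View pics/s3c.png

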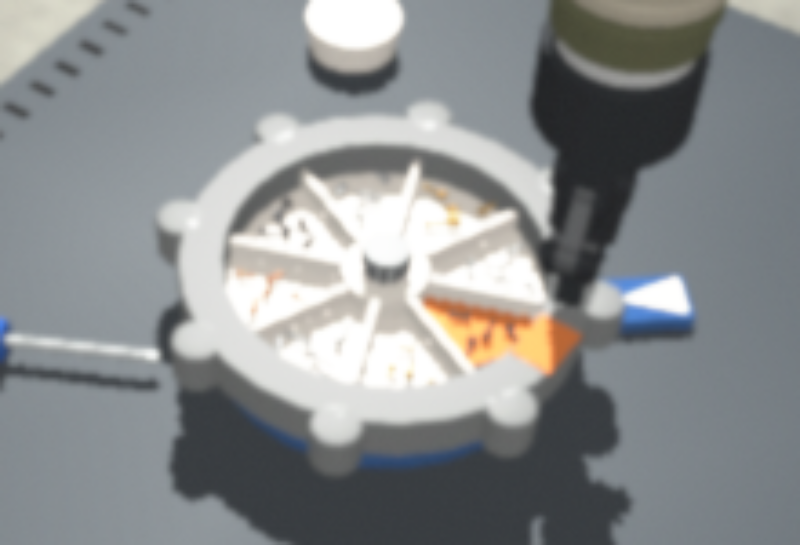

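View pics/t2.png

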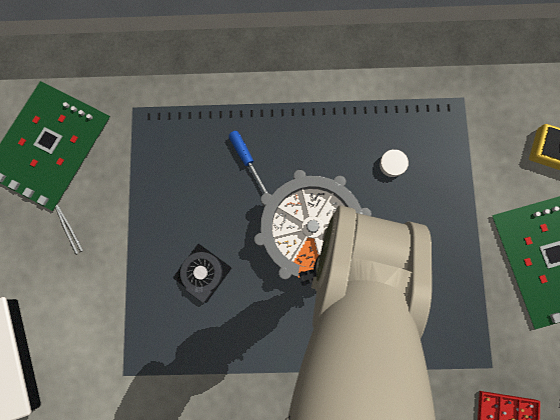

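In the side crop the mark is fully visible. Its outer corners are at about (580,335) and (550,375), the inner trailing corner is at (508,355), and the arrow tip is at (620,298). In the top view the arm partly hides it.

```bash
python3 - <<'E'
from h import *
cs=env.get_calibration('side')
k=220/800
for z,pts in ((.058,[(580,335),(550,375),(508,355),(548,312)]),(.0105,[(622,298),(682,277),(692,305)]),(.058,[(277,127),(428,113),(178,217),(195,337),(335,422),(512,405),(602,295)])):
    q=onplane(cs,[(190+a*k,120+b*k) for a,b in pts],z)
    for x in q: print(z,x[:2].round(4),'r',np.hypot(*(x[:2]-C)).round(4),'deg',((np.degrees(np.arctan2(*(x[:2]-C)[::-1]))-ARROW)%360).round(1))
E
```

```text
0.058 [ 0.4679 -0.0331] r 0.1138 deg 326.2
0.058 [ 0.4678 -0.0008] r 0.1148 deg 310.0
0.058 [4.919e-01 2.000e-04] r 0.0914 deg 306.8
0.058 [ 0.4892 -0.0373] r 0.0935 deg 330.3
0.0105 [ 0.4744 -0.1104] r 0.1398 deg 359.9
0.0105 [ 0.4535 -0.1448] r 0.1784 deg 4.0
0.0105 [ 0.4395 -0.1287] r 0.1785 deg 357.1
0.058 [ 0.6861 -0.0704] r 0.1165 deg 114.0
0.058 [ 0.6211 -0.1315] r 0.1185 deg 69.4
0.058 [0.689  0.0203] r 0.1153 deg 160.0
0.058 [0.63   0.0834] r 0.1144 deg 204.3
0.058 [0.5407 0.0871] r 0.1144 deg 250.2
0.058 [0.4741 0.0271] r 0.1168 deg 295.8
0.058 [ 0.4715 -0.0644] r 0.1182 deg 341.7
```

```bash
cat > tr.py <<'E'
from h import *
cs=env.get_calibration('side')
v,u=np.mgrid[:1680,:2240];q=onplane(cs,np.c_[u.ravel()/4-.375,v.ravel()/4-.375],.058).reshape(1680,2240,3)[...,:2]-C
rr=np.hypot(q[...,0],q[...,1]);A=(np.degrees(np.arctan2(q[...,1],q[...,0]))-ARROW)%360
ring=(rr>.098)&(rr<.110)
def trail(p):
    h=cv2.cvtColor(cv2.resize(p,(2240,1680),interpolation=cv2.INTER_LINEAR),cv2.COLOR_RGB2HSV)
    m=ring&(h[...,0]<22)&(h[...,1]>100)&(h[...,2]>70);a=A[m]
    # per radius band trailing edge
    out=[]
    for r in np.arange(.098,.11,.002):
        b=a[(rr[m]>=r)&(rr[m]<r+.002)]
        if len(b)>20: out.append(np.percentile(b,.5)+np.degrees(np.arcsin(.016/(r+.001))))
    return np.median(out) if out else None,np.round(np.percentile(a,[.5,99.5]),1)
E
python3 - <<'E'
from tr import *
print(4.55,trail(cv2.imread('pics/s3.png')[:,:,::-1].copy()))
T=[];Y=[]
for i in range(5):
    t=env.get_state()['clock'];p,d=env.read_camera('side');c,e=trail(p);print(round(t,3),c,e);cv2.imwrite(f'pics/u{i}.png',p[:,:,::-1])
    T.append(t);Y.append(c)
print(np.polyfit(np.array(T)-4.6,Y,1),env.get_state()['clock'],env.get_state()['tcp_pos'])
E
```

```text
4.55 (np.float64(319.0281728256251), array([310.1, 328.1]))
4.6 321.78660960540276 [312.8 330.6]
4.65 323.93359725971686 [315.1 333.4]
4.7 326.07477523278465 [317.3 335.8]
4.75 328.713245004226 [319.7 335.6]
4.8 330.72870289463833 [322.  335.6]
[ 45.32766865 321.71461913] 4.85 [ 0.48178858 -0.0455047   0.0653873 ]
```

Request:
{"fn": "carry_out", "kwargs": {
  "steps": [
    [[0,0,0],[0,0,0.2],255],
    [[0,0,0],[0,0,0.4],255],
    [[0,0,0],[0,0,0.5],255],
    [[0,0,0],[0,0,0.5],255],
    [[0,0,0],[0,0,0.8],255],
    [[0,0,0],[0,0,1.0],255],
    [[0,0,0],[0,0,1.0],255],
    [[0,0,0],[0,0,1.0],255]
  ]
}}

```text
clock: 5.85
tcp_pos: [0.4823, -0.0464, 0.0579]
orientation: [0.001, 0.993, 0.12, 0.001]
wrist_force: [-7.2, -1.8, 23.7]
finger_gap: 0.0001
grip_force: 11.4
```

```bash
python3 - <<'E'
from tr import *
s=env.get_state();print(s['clock'],s['tcp_pos'],s['wrist_force'])
for i in range(2):
    p,d=env.read_camera('side');print(trail(p));cv2.imwrite(f'pics/v{i}.png',p[:,:,::-1])
w,_=env.read_camera('wrist');c=cv2.resize(p[120:270,190:410],(560,420))
cv2.imwrite('pics/v.png',cv2.resize(np.hstack([c,w])[:,:,::-1],(800,300)))
E
```

```text
5.85 [ 0.48231069 -0.04644136  0.05792571] [-7.22880914 -1.79280992 23.71349094]Traceback (most recent call last):
  File "<stdin>", line 4, in <module>
  File "tr.py", line 14, in trail
    return np.median(out) if out else None,np.round(np.percentile(a,[.5,99.5]),1)
                                                    ~~~~~~~~~~~~~^^^^^^^^^^^^^
    return _quantile_unchecked(
        a, q, axis, out, overwrite_input, method, keepdims, weights)
    return _ureduce(a,
                    func=_quantile_ureduce_func,
    ...<5 lines>...
                    overwrite_input=overwrite_input,
                    method=method)
    r = func(a, **kwargs)
    result = _quantile(arr,
                       quantiles=q,
    ...<2 lines>...
                       out=out,
                       weights=wgt)
    slices_having_nans = np.isnan(arr[-1, ...])
                                  ~~~^^^^^^^^^
IndexError: index -1 is out of bounds for axis 0 with size 0
```

Contact is firm at 24 N. I'll check where the wheel stopped with the wrist and side views.

```bash
python3 - <<'E'
from h import *
p,d=env.read_camera('side');w,_=env.read_camera('wrist')
c=cv2.resize(p[120:270,190:410],(560,420))
cv2.imwrite('pics/v.png',cv2.resize(np.hstack([c,w])[:,:,::-1],(800,300)))
cv2.imwrite('pics/vs.png',p[:,:,::-1]);cv2.imwrite('pics/vw.png',w[:,:,::-1])
E
```

```text
(no output)
```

View pics/v.png

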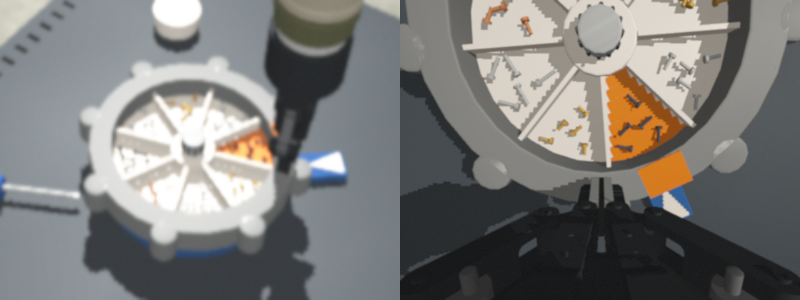

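The wrist view shows the mark at (665,175) and the arrow right behind it at (672,203), so they look nearly aligned. I'll quantify that while still holding.

```bash
cat > wr.py <<'E'
from h import *
def chk(w,cal):
    h=cv2.cvtColor(w,cv2.COLOR_RGB2HSV);v,u=np.mgrid[:420,:560];px=np.c_[u.ravel(),v.ravel()]
    def pl(z): return onplane(cal,px,z).reshape(420,560,3)[...,:2]-C
    def A(x): return np.degrees(np.arctan2(x[1],x[0]))
    q=pl(.058);r=np.hypot(q[...,0],q[...,1]);m=(h[...,0]<22)&(h[...,1]>140)&(h[...,2]>100)&(r>.086)&(r<.118)
    nl,L,st,_=cv2.connectedComponentsWithStats(m.astype(np.uint8));k=1+st[1:,4].argmax();box=cv2.minAreaRect(q[L==k].astype(np.float32)*1000)
    mk=q[L==k].mean(0)
    q=pl(.0105);r=np.hypot(q[...,0],q[...,1]);b=(h[...,0]>100)&(h[...,0]<125)&(h[...,1]>130)&(h[...,2]>60);wt=(h[...,1]<50)&(h[...,2]>170)
    a=(A(q.transpose(2,0,1)))
    m=(b|wt)&(r>.14)&(r<.176)&(q[...,0]<-.08)&(q[...,1]<-.05);t=q[m].mean(0)
    m2=wt&(r>.14)&(r<.18)&(q[...,0]<-.08)&(q[...,1]<-.05);t2=q[m2].mean(0)
    # nut
    print('mark',A(mk).round(1),np.hypot(*mk).round(4),st[k,4],box,'tongue',A(t).round(1),np.hypot(*t).round(4),'arrow',A(t2).round(1),np.hypot(*t2).round(4),m2.sum())
E
python3 - <<'E'
from wr import *
import wr
for i in range(2):
    w,d=env.read_camera('wrist');cal=env.get_calibration('wrist');chk(w,cal)
print(env.get_state()['clock'])
P=cloud(cal,d);m=(abs(P[...,2]-.065)<.003)&(np.hypot(P[...,0]-C[0],P[...,1]-C[1])<.03);print('nut',P[m].mean(0)-np.r_[C,0],cv2.minEnclosingCircle(P[m][:,:2].astype(np.float32)))
E
```

```text
mark -139.0 0.1041 2890 ((-78.8289794921875, -68.3731918334961), (24.841182708740234, 32.76667022705078), 39.936153411865234) tongue -139.0 0.1579 arrow -139.2 0.1619 667
mark -139.0 0.1041 2892 ((-78.82914733886719, -68.37298583984375), (24.841176986694336, 32.766666412353516), 39.936161041259766) tongue -139.0 0.1579 arrow -139.2 0.1619 666
6.1
nut [-0.00207128 -0.00195168  0.0666991 ] ((0.5793212652206421, -0.02188323810696602), 0.014455725438892841)
```

Mark and arrow agree within about 1°, and the wheel is standing still. Next I lift straight off and move away.

Request:
{"fn": "carry_out", "kwargs": {
  "steps": [
    [[0,0,0],[0,0,-0.5],255],
    [[0,0,0],[0,0,-2],255],
    [[0,0,0],[0,0,-5],255],
    [[0,0,0],[0,0,-9],255],
    [[0,0,0],[-2,2,-12],255],
    [[0,0,0],[-5,6,-13],255],
    [[0,0,0],[-8,10,-13],255],
    [[0,0,0],[-8,10,-13],255]
  ]
}}

```text
clock: 7.1
tcp_pos: [0.4272, -0.1642, 0.186]
orientation: [0.001, 0.993, 0.118, 0.0]
wrist_force: [-0.5, -0.1, 0.9]
finger_gap: -0.0005
grip_force: 0.0
```

```bash
python3 - <<'E'
from wr import *
print(env.get_state()['tcp_pos'],env.get_state()['wrist_force'],env.get_state()['clock'])
for i in range(3):
    w,d=env.read_camera('wrist');cal=env.get_calibration('wrist');chk(w,cal)
E
```

```text
[ 0.42718854 -0.16415639  0.1860397 ] [-0.53919417 -0.11947241  0.87699061] 7.1
mark -142.0 0.1 1305 ((-79.00858306884766, -58.93540954589844), (31.01601219177246, 37.83130645751953), 39.51799392700195) tongue -140.6 0.1574 arrow -140.7 0.1618 579
mark -141.8 0.1002 1335 ((-78.99064636230469, -59.3282470703125), (31.54718589782715, 37.770904541015625), 39.78157043457031) tongue -140.4 0.1573 arrow -140.6 0.1621 589
mark -141.7 0.1003 1349 ((-78.89494323730469, -59.55504608154297), (31.973678588867188, 37.66724395751953), 40.04825210571289) tongue -140.3 0.1575 arrow -140.4 0.1623 581
```

```bash
sed -i 's/r>.086/r>.092/' wr.py; python3 - <<'E'
from wr import *
for i in range(2):
    for _ in range(4): w,d=env.read_camera('wrist')
    cal=env.get_calibration('wrist');chk(w,cal);print(env.get_state()['clock'])
cv2.imwrite('pics/f.png',w[:,:,::-1])
E
```

```text
mark -140.9 0.1033 1125 ((-80.11177825927734, -65.08697509765625), (24.23359489440918, 32.5185432434082), 38.89695358276367) tongue -140.1 0.1575 arrow -140.3 0.1628 582
7.45
mark -140.9 0.1033 1130 ((-80.24180603027344, -64.98553466796875), (24.2342472076416, 32.15485382080078), 38.8438720703125) tongue -140.1 0.1575 arrow -140.3 0.1629 592
7.65
```

View pics/f.png

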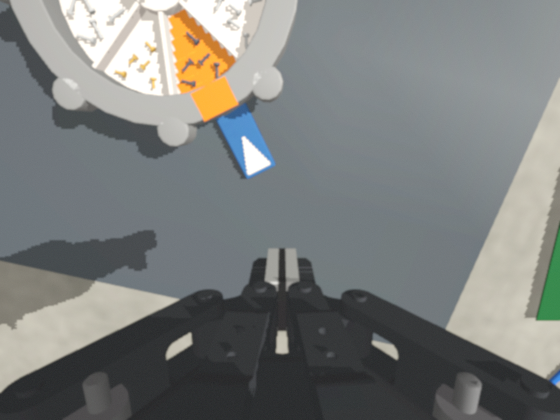

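The orange mark at (214,100) lines up with the arrow at (255,155) along the radius. The wheel is still and the hand is clear.

```bash
python3 -c "
from workcell import env
print(env.hand_in())"
```

```text
the job is handed in; nothing more can be done
None
```

The carousel was flicked, spun freely for about 2.6 s, and was braked with a fingertip on the rim, stopping with the orange mark within about 1° of the white arrow; the hand is clear and the job is handed in.

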